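# Flip the chocolate tablet on its display easel

## Robot

A 6-joint arm with a two-finger parallel gripper is mounted at the origin on a cart in front of the work surface, level with it; the furniture and walls round the work are solid. World frame = base frame: x ahead of the robot, y to its left, z up, the work surface at z = 0. Lengths are in m, angles in rad, forces in N, time in s.
With the tool pointing down it reaches from about 0.275 to 0.85 m from the base axis. Payload 5.2 kg.
Tool frame: the origin (TCP) lies on the centre line of the jaws, within the pads' length; the fingertips stand 19 mm ahead of it and the grasp point (between the pads) is the TCP (arm.tip_reach is the distance from the TCP to the fingertips, in m); z points along the fingers, y is the direction in which the jaws open and shut (so a half turn about z gives the same grasp; the last joint's range is limited). The gripper opens to 85 mm and grips with 20 to 120 N. Pads are 22 mm wide; open, the fingers measure 114 mm over their backs; the gripper's body (76 mm by 85 mm) begins 54 mm behind the grasp point. The pads swing forward as they close: fully open they stand 13 mm farther back than shut.
Start: joints at [0.962, 0.259, 1.535, -0, 1.348, -0.203], TCP at [0.217, 0.505, 0.25] pointing down, gripper open.
Joint ranges: [-3.14, 3.14], [-0.91, 2.08], [0.19, 2.58], [-1.22, 4.36], [0.22, 2.71], [-3.12, 3.12]. Speed limits (rad/s): [2.57, 2.57, 3.14, 3.14, 3.14, 3.14].

## Interface

Orientations are given as a 3x3 rotation matrix whose columns are the frame's x, y, z axes.
In Python, from station import arm, imaging gives the robot as it stands. The module is installed in compiled form; this text tells all that it offers. Calls block until the motion is done:
- arm.reach(position, orientation): joint-space move of the TCP to a pose.
- arm.move_l(position, attitude=None, v=0.15, contact_N=None): straight line of the TCP; attitude=None keeps the orientation; v is the mean speed in m/s. With contact_N (N) it stops when the force on the tool has changed by that much, and returns True; else False.
- arm.move_joints(angles): joint-space move.
- arm.move_gripper(opening): opening from 0.0 (shut) to 1.0 (fully open); the grip force is fixed at half the most; returns when the fingers have stopped.
- arm.wait(seconds).
- arm.ik(position, orientation): joint angles nearest the present ones, or None.
- arm.sense(): the state.
- imaging.grab_frame(name): name is "scene" or "top" or "wrist"; returns (picture, depth): 480x640x3 uint8, red, green, blue; 480x640 float32, m along the optical axis (not along the pixel's ray), 0 where there is no reading.
- imaging.camera_info(name): a dict with "vertical_fov" (degrees; the focal length in pixels is half the picture's height over the tangent of half this angle, whatever the lens; pixels are square), "cx", "cy" (the principal point, pixels), "cam_to_world" (4x4, takes a point from camera to world coordinates); the wrist camera has in their place "mount" (4x4, takes a point from camera to tool coordinates, whose origin is the TCP and whose axes are the flange's). Camera axes: x right, y down, z forward; pixel columns grow to the right and rows downward; lengths in m; the calibration is good to about 2 mm. The wrist camera is an equidistant fisheye: a pixel r from the principal point sees the ray r / f radians off the axis. A picture is of the moment at which its call begins: read the wrist's pose just before it. camera_info takes no time and is no camera call.
A pose or a line that the arm cannot do raises arm.PlanningError and nothing moves.
- arm.close_job(): hands the job in, once; it reports no verdict.
The state is a dict: "time": time; "q": joint angles; "joint_vel": joint speeds; "effort": joint torques, N m; "tcp_pos": TCP position; "tcp_rot": TCP orientation; "wrist_force": force on the tool from outside, world axes, zero at the start; "ft_torque": the same for the moment, N m; "gripper_width": opening from 0.0 (shut) to 1.0 (fully open).
Only numpy, scipy, OpenCV 4.12 (cv2) and the standard library are available. Lean on these libraries where they do the work, as an engineer would, in place of code of your own. Each camera call takes 0.05 s, during which the arm holds its last target.

## Task

Two chocolate tablets stand on small wooden easels, but one of them shows its plain back to the shop. Take that tablet out, flip it over left to right, and stand it back on its own easel, the same end up and centred, leaning on the back rest so that its chocolate squares show to the front. Leave the other tablet alone.

Things in the scene. Friction and masses are not known exactly. Their poses are not given: they have to be found in the camera images.
- tablet_center (a point): Centre of the tablet to flip: a flat plate 120 mm wide, 150 tall, 22 thick, 0.18 kg, twelve dark chocolate squares on one face, plain gold back. It leans on its easel, back to the front. Own axes: z up its height (top edge 75 mm from here), y along its width; the chocolate face looks along own -x. The rest ends 50 mm below its top edge, so that the upper part is free on both sides.
- tablet_front (a point): A point fixed to the same tablet, 100 mm from tablet_center along the tablet's own -x, so on the side to which the chocolate squares look.
- easel: Its wooden easel, fixed. Origin: centre of the foot's underside (112 x 100 mm); x to its rear, z up; its front looks along -x. The back rest leans 0.26 rad rearward from vertical. The ledge, square to the rest, is 38 mm deep between rest and a 12 mm high lip; ledge and rest meet at x = -5, z = 24 mm. A tablet standing properly has its centre at x = 4, y = 0, z = 99 mm here.
- other_tablet_center (a point): Centre of the other tablet, of the same kind and size, on a like easel; it already shows its chocolate squares to the front. Leave it alone. (A grinder, fixed, 430 mm tall, stands behind and to the right of the work: x beyond 0.63 m, y from -0.15 to -0.40 m; cross from the right on the near side of it.)

How it is judged:
At the end, for the whole second after the job is handed in: The flipped tablet stands on its own easel, same end up, squares to the front and turned by at most about 10 degrees, leaning on the rest (7 to 23 degrees from vertical), its centre within 15 mm of the middle sideways and about 10 mm of its proper place otherwise, at rest (x of tablet_front in the frame of easel below -0.07 m and angle between the y axis of tablet_center and the y axis of easel, either way round below 0.2 rad and y of tablet_center in the frame of easel between -0.015 and 0.015 m and x of tablet_center in the frame of easel between -0.008 and 0.014 m and z of tablet_center in the frame of easel between 0.092 and 0.107 m and angle between tablet_center's own z axis and vertical between 0.12 and 0.4 rad and linear speed of tablet below 0.02 m/s); the robot touches nothing.
It fails at once if the other tablet is moved by more than 15 mm (distance of other_tablet_center from where it was at the start of the episode above 0.015 m).
It also fails if it takes over 42 s, if anything falls off the work surface, if the arm or the gripper's body presses on something with over 40 N, if the wrist force passes 120 N, or if a joint passes its speed limit or range.

## Working session

There is one attempt and no reset: what is moved stays moved. The work goes in short steps, each a Python script; the robot and the scene stay as the last script left them, time stands still between calls to the robot, and variables do not carry over. Pictures are saved under pics/ and viewed, and the job is handed in when it is done.

```bash
mkdir -p pics
python3 - <<'E'
from station import arm, imaging
import numpy as np, cv2
for n in ["scene","top"]:
    im,d=imaging.grab_frame(n); cv2.imwrite(f"pics/{n}0.png",im[:,:,::-1]); np.savez(f"{n}0.npz",im=im,d=d)
    c=imaging.camera_info(n); print(n,c["vertical_fov"],c["cx"],c["cy"]); print(np.round(c["cam_to_world"],3))
print(imaging.camera_info("wrist")); s=arm.sense(); print(s["time"],s["q"],s["tcp_pos"],s["tcp_rot"])
E
```

```text
scene 52.04293216664375 310.21105940538365 242.34006797946938
[[ 0.677 -0.564  0.473  0.116]
 [-0.736 -0.505  0.451 -0.283]
 [-0.015 -0.653 -0.757  0.724]
 [ 0.     0.     0.     1.   ]]
top 48.77786582469482 318.5276290883724 239.74217636858643
[[ 0.027 -0.984  0.177  0.39 ]
 [-0.999 -0.024  0.023  0.088]
 [-0.018 -0.177 -0.984  0.937]
 [ 0.     0.     0.     1.   ]]
{'vertical_fov': 65.70646984690485, 'cx': 311.8756718503402, 'cy': 240.93769775330762, 'mount': array([[ 5.74826040e-04, -9.61782898e-01, -2.73812578e-01,
         6.98688853e-02],
       [ 9.99999548e-01,  3.45374407e-04,  8.86192240e-04,
        -1.38103548e-04],
       [-7.57756684e-04, -2.73812963e-01,  9.61782661e-01,
        -1.23247996e-01],
       [ 0.00000000e+00,  0.00000000e+00,  0.00000000e+00,
         1.00000000e+00]])}
0.1 [ 9.62192769e-01  2.59312643e-01  1.53596893e+00  4.53381590e-06
  1.34799576e+00 -2.02776368e-01] [0.21683821 0.50497554 0.2495368 ] [[-9.18775592e-01  3.94779024e-01 -9.66799876e-04]
 [ 3.94780058e-01  9.18774620e-01 -1.37966716e-03]
 [ 3.43607535e-04 -1.64927782e-03 -9.99998581e-01]]
```

View pics/scene0.png

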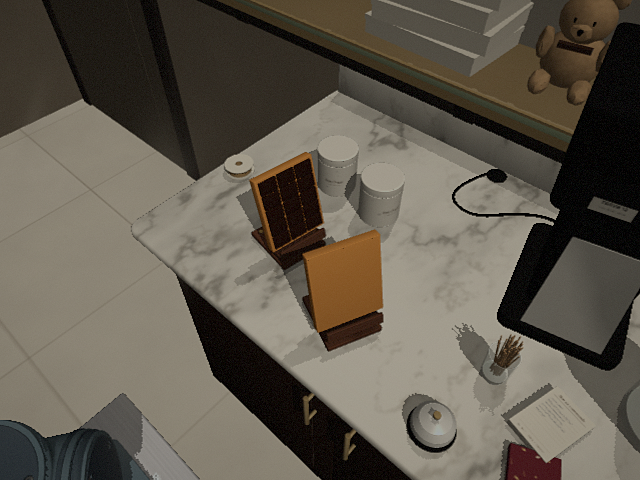

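View pics/top0.png

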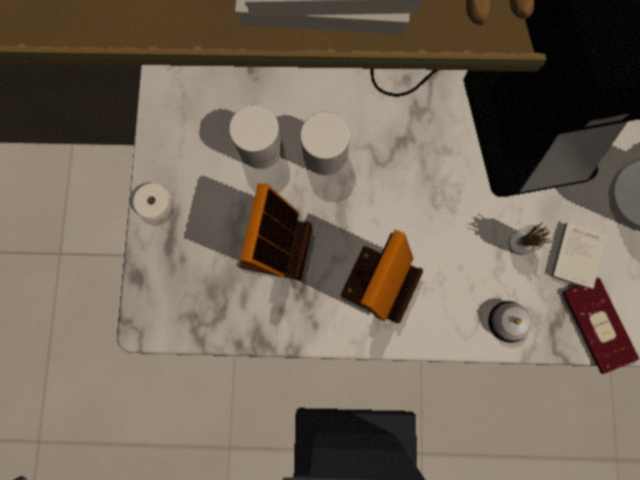

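The gold-backed tablet is at scene (345,280) and top (390,275). Its easel's lip is to the right in the top view, so its front faces roughly world -y. The other tablet is at scene (290,200) and shows its squares. Next I fit the poses from depth.

```bash
cat > h.py <<'E'
import numpy as np, cv2
from station import arm, imaging
def cloud(n,d,c=None):
    c=c or imaging.camera_info(n); f=240/np.tan(np.radians(c["vertical_fov"]/2))
    v,u=np.mgrid[0:480,0:640]; x=(u-c["cx"])/f*d; y=(v-c["cy"])/f*d
    P=np.stack([x,y,d,np.ones_like(d)],-1)@np.array(c["cam_to_world"]).T
    return P[...,:3]
E
python3 - <<'E'
from h import *
for n,roi in [("scene",(300,225,390,350)),("top",(335,215,430,330))]:
    z=np.load(f"{n}0.npz"); im=z["im"]; d=z["d"]; P=cloud(n,d)
    hsv=cv2.cvtColor(im,cv2.COLOR_RGB2HSV)
    m=np.zeros(d.shape,bool); x0,y0,x1,y1=roi; m[y0:y1,x0:x1]=1
    m&=(d>0)&(hsv[...,0]>8)&(hsv[...,0]<25)&(hsv[...,1]>120)&(hsv[...,2]>70)
    Q=P[m]; print(n,len(Q))
    # ransac plane
    rng=np.random.default_rng(0);best=None
    for i in range(400):
        a=Q[rng.choice(len(Q),3,replace=False)]; nn=np.cross(a[1]-a[0],a[2]-a[0]); nn/=np.linalg.norm(nn)+1e-12
        k=abs((Q-a[0])@nn)<.003
        if best is None or k.sum()>best.sum(): best=k
    R=Q[best]; c=R.mean(0); nn=np.linalg.svd(R-c,full_matrices=False)[2][2]
    if nn[1]>0: nn=-nn
    print("inl",best.sum(),"normal",nn,"tilt",np.arcsin(nn[2]),"yaw",np.arctan2(nn[1],nn[0]))
    # in-plane axes
    ax=np.cross([0,0,1],nn); ax/=np.linalg.norm(ax); up=np.cross(nn,ax)
    uv=np.c_[(R-c)@ax,(R-c)@up]; r=cv2.minAreaRect(uv.astype(np.float32)); print(r)
    lo,hi=np.percentile(uv,[.5,99.5],axis=0); print(lo,hi)
    ctr=c+ax*(lo+hi)[0]/2+up*(lo+hi)[1]/2; print("face centre",ctr,"tablet centre",ctr-nn*.011)
    # table z
    print("table z", np.median(P[...,2][(hsv[...,1]<40)&(hsv[...,2]>90)&(abs(P[...,2])<.03)]))
    k=m&(d>0);
E
```

```text
scene 5878
inl 5385 normal [-0.39756033 -0.88052103  0.25812496] tilt 0.2610808900786137 yaw -1.9949017535566183
((0.001773882657289505, -0.005556583404541016), (0.11940837651491165, 0.1530226171016693), 0.07460059225559235)
[-0.05750113 -0.07928803] [0.0603089 0.0694142]
face centre [ 0.47768873 -0.01571591  0.10439164] tablet centre [ 0.48206189 -0.00603018  0.10155227]
table z 0.001052122877102768
top 2329
inl 1704 normal [-0.39506065 -0.87857585  0.26838697] tilt 0.2717181712063743 yaw -1.993367690082489
((0.0013398267328739166, -0.01815364509820938), (0.15655255317687988, 0.11922243982553482), 89.9516830444336)
[-0.05798311 -0.09345691] [0.05980272 0.05921546]
face centre [ 0.477605   -0.01269403  0.10392552] tablet centre [ 0.48195067 -0.0030297   0.10097326]
table z 0.000889456225072971
```

Both cameras agree: tilt is 0.26 rad and the front yaw is -1.994. Next I measure the easel itself and its sideways centre.

Run:
```python
from h import *
a=np.load("scene0.npz")["im"][220:370,285:405,::-1]; b=np.load("top0.npz")["im"][215:335,330:435,::-1]
cv2.imwrite("pics/cs.png",np.clip(cv2.resize(a,None,fx=4,fy=4,interpolation=cv2.INTER_CUBIC)*1.6,0,255).astype(np.uint8))
cv2.imwrite("pics/ct.png",np.clip(cv2.resize(b,None,fx=5,fy=5,interpolation=cv2.INTER_CUBIC)*2.2,0,255).astype(np.uint8))
# point cloud in easel guess frame
yaw=-1.9945+np.pi; R=np.array([[np.cos(yaw),-np.sin(yaw),0],[np.sin(yaw),np.cos(yaw),0],[0,0,1]])
o=np.array([.482,-.0045,0])-R@[.004,0,0]; print(o,yaw)
for n in ["scene","top"]:
    z=np.load(n+"0.npz"); P=(cloud(n,z["d"])-o)@R; hsv=cv2.cvtColor(z["im"],cv2.COLOR_RGB2HSV)
    near=(z["d"]>0)&(abs(P[...,0])<.09)&(abs(P[...,1])<.09)&(P[...,2]<.2)
    for lo,hi in [(.006,.012),(.012,.018),(.018,.024),(.024,.03),(.03,.036),(.036,.045),(.045,.06),(.06,.08),(.08,.1),(.1,.12),(.12,.14),(.14,.16),(.16,.18)]:
        k=near&(P[...,2]>lo)&(P[...,2]<hi); Q=P[k]
        if len(Q)>5: print(n,lo,hi,len(Q),"x",np.round(np.percentile(Q[:,0],[1,99]),4),"y",np.round(np.percentile(Q[:,1],[1,99]),4))
```

```text
[ 0.48035544 -0.00814629  0.        ] 1.1470926535897932
scene 0.006 0.012 256 x [-0.0528  0.0579] y [-0.0464  0.0505]
scene 0.012 0.018 274 x [-0.0522  0.0565] y [-0.0469  0.0499]
scene 0.024 0.03 58 x [-0.0515 -0.0207] y [-0.0481  0.0538]
scene 0.03 0.036 456 x [-0.0525 -0.0206] y [-0.0562  0.058 ]
scene 0.036 0.045 550 x [-0.0515 -0.0182] y [-0.0578  0.0579]
scene 0.045 0.06 749 x [-0.0487 -0.0121] y [-0.0594  0.0582]
scene 0.06 0.08 705 x [-0.0211 -0.004 ] y [-0.0606  0.0583]
scene 0.08 0.1 733 x [-0.0155 -0.    ] y [-0.0595  0.0583]
scene 0.1 0.12 767 x [-0.0101  0.0061] y [-0.06    0.0585]
scene 0.12 0.14 810 x [-0.0051  0.0101] y [-0.0597  0.0584]
scene 0.14 0.16 846 x [0.0003 0.0159] y [-0.06    0.0584]
scene 0.16 0.18 1203 x [0.0057 0.0263] y [-0.0596  0.0582]
top 0.006 0.012 352 x [-0.0427  0.0629] y [-0.0482  0.0517]
top 0.012 0.018 697 x [0.0236 0.062 ] y [-0.0465  0.0507]
top 0.018 0.024 6 x [0.0521 0.0558] y [-0.0021  0.0068]
top 0.024 0.03 75 x [-0.0492  0.0537] y [-0.048   0.0533]
top 0.03 0.036 509 x [-0.0486 -0.0096] y [-0.0477  0.0521]
top 0.036 0.045 166 x [-0.0477  0.0503] y [-0.0541  0.0594]
top 0.045 0.06 362 x [-0.0452  0.0466] y [-0.0553  0.0595]
top 0.06 0.08 210 x [-0.0175  0.0436] y [-0.0579  0.0596]
top 0.08 0.1 211 x [-0.0119  0.0373] y [-0.0578  0.0596]
top 0.1 0.12 210 x [-0.0068  0.0318] y [-0.058   0.0596]
top 0.12 0.14 222 x [-0.0014  0.0136] y [-0.0588  0.0597]
top 0.14 0.16 236 x [0.0037 0.0191] y [-0.0583  0.0597]
top 0.16 0.18 1266 x [0.0096 0.0322] y [-0.0585  0.0591]
```

View pics/cs.png

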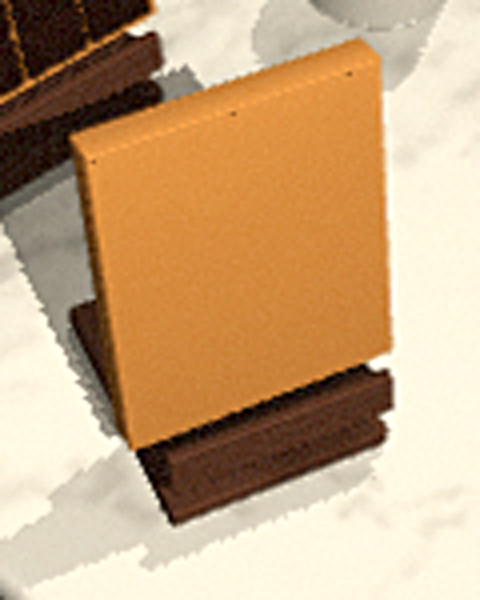

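View pics/ct.png

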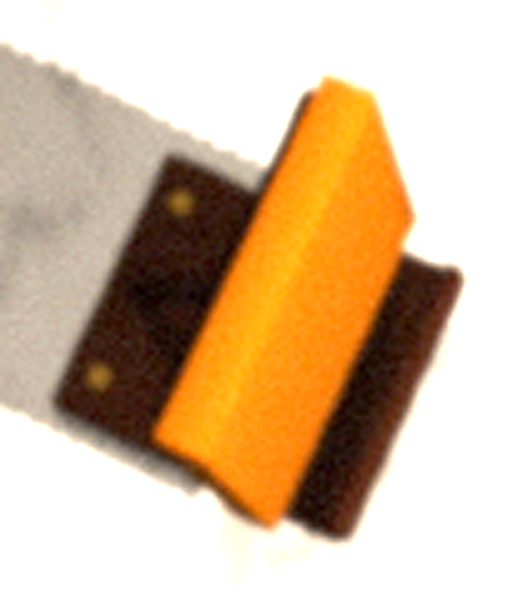

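The easel is centred about 2 mm from the tablet in y, so the tablet is nearly centred and leaning properly. I check IK for the grasp and its half turn.

```bash
cat >> h.py <<'E'
yaw=-1.9945+np.pi; L=.262
ex=np.array([np.cos(yaw),np.sin(yaw),0]); ey=np.array([-np.sin(yaw),np.cos(yaw),0]); ez=np.array([0,0,1.])
C=np.array([.482,-.0045,.1003])          # present tablet centre
t=np.sin(L)*ex+np.cos(L)*ez              # up the tablet
n=np.cos(L)*ex-np.sin(L)*ez              # rearward normal
def RT(s): # jaw axis y = s*n, z=-t
    y=s*n; z=-t; return np.column_stack([np.cross(y,z),y,z])
E
python3 - <<'E'
from h import *
print(arm.tip_reach, t,n)
for s in (1,-1):
  for h in (.05,.17,.23):
    q=arm.ik(C+t*h,RT(s)); print(s,h,None if q is None else np.round(q,3))
# other tablet centre estimate
z=np.load("scene0.npz");P=cloud("scene",z["d"]);Q=P[160:240,255:320].reshape(-1,3);Q=Q[Q[:,2]>.05];print(Q.min(0),Q.max(0))
E
```

```text
0.019 [0.10649038 0.23610895 0.96587388] [ 0.39710884  0.88046404 -0.25901282]
1 0.05 [-0.047  0.328  1.738 -0.263  1.187 -1.081]
1 0.17 [ 0.007  0.253  1.536 -0.239  1.468 -1.101]
1 0.23 [ 0.033  0.239  1.413 -0.235  1.606 -1.108]
-1 0.05 [-0.047  0.328  1.738 -0.263  1.187  2.06 ]
-1 0.17 [ 0.007  0.253  1.536 -0.239  1.468  2.04 ]
-1 0.23 [ 0.033  0.239  1.413 -0.235  1.606  2.033]
[ 0.11645649 -0.28333111  0.05008034] [0.69780773 0.24280059 0.72367363]
```

Run:
```python
from h import *
s=arm.sense(); arm.move_l(s["tcp_pos"]+[0,0,.1],v=.3)
arm.reach(C+t*.16-n*.001,RT(1))
i,d=imaging.grab_frame("wrist"); cv2.imwrite("pics/w1.png",i[:,:,::-1])
i,d=imaging.grab_frame("scene"); cv2.imwrite("pics/s1.png",i[:,:,::-1])
s=arm.sense(); print(s["time"],s["q"],s["tcp_pos"]-(C+t*.16),s["wrist_force"],s["gripper_width"])
```

```text
2.6917 [ 0.00301077  0.25537837  1.55529021 -0.23994122  1.44426859 -1.1014531 ] [-3.85847072e-04  2.05387832e-06  4.71494467e-04] [-0.55163418  0.28738784  0.36873779] 1.0006313345877527
```

View pics/w1.png

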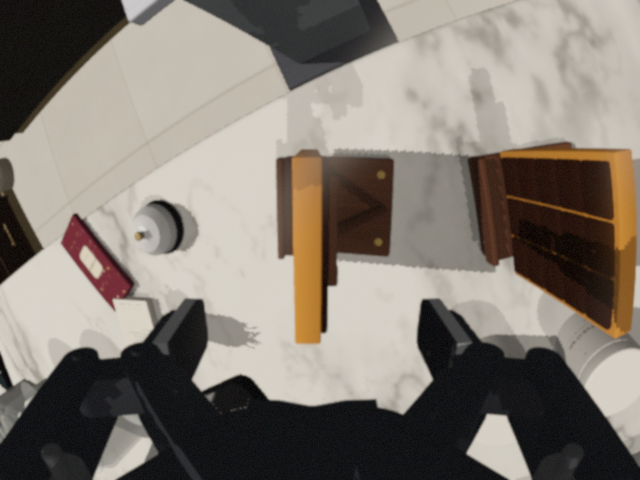

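View pics/s1.png

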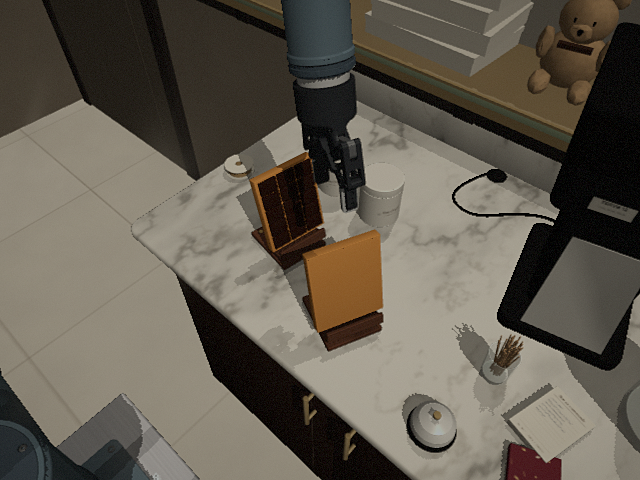

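The wrist view shows the tablet's top edge at columns 295–321, nearly midway between the jaws (205/420). I refine this with wrist depth before descending.

```bash
cat >> h.py <<'E'
def wcloud(d,s):
    c=imaging.camera_info("wrist"); f=240/np.tan(np.radians(c["vertical_fov"]/2))
    v,u=np.mgrid[0:480,0:640]; a=(u-c["cx"])/f; b=(v-c["cy"])/f; th=np.hypot(a,b)+1e-9
    k=np.tan(th)/th; P=np.stack([a*k*d,b*k*d,d,np.ones_like(d)],-1)@c["mount"].T
    return P[...,:3], P[...,:3]@np.array(s["tcp_rot"]).T+s["tcp_pos"]
E
python3 - <<'E'
from h import *
s=arm.sense(); im,d=imaging.grab_frame("wrist"); T,W=wcloud(d,s)
hsv=cv2.cvtColor(im,cv2.COLOR_RGB2HSV)
m=np.zeros(d.shape,bool); m[145:350,285:330]=1; m&=(d>0)&(hsv[...,0]>8)&(hsv[...,0]<25)&(hsv[...,1]>120)&(hsv[...,2]>70)
Q=T[m]; print(len(Q),np.median(Q[:,2]))
k=abs(Q[:,2]-np.median(Q[:,2]))<.006; E=Q[k]
print("tool x",np.percentile(E[:,0],[.5,99.5]),"tool y",np.percentile(E[:,1],[1,99]),"z",np.percentile(E[:,2],[5,50,95]))
r=cv2.minAreaRect(E[:,:2].astype(np.float32)*1000); print(r)
S=(W-C)  # easel foot
F=np.stack([S@ex,S@ey,W[...,2]],-1)
b=(d>0)&(abs(F[...,0])<.08)&(abs(F[...,1])<.08)
for lo,hi in [(.006,.018),(.026,.045)]:
    q=F[b&(F[...,2]>lo)&(F[...,2]<hi)]; print(lo,len(q),"x",np.percentile(q[:,0],[1,99]),"y",np.percentile(q[:,1],[1,99]))
print("table",np.median(W[...,2][(d>0)&(abs(W[...,2])<.02)]))
E
```

```text
5305 0.08712103862836618
tool x [-0.05848658  0.05845004] tool y [-0.01101357  0.00615265] z [0.0860503  0.08710531 0.08848876]
((0.06049346923828125, -2.3891611099243164), (17.473066329956055, 119.19023895263672), 89.54400634765625)
0.006 4816 x [-0.00335244  0.05720749] y [-0.04636117  0.05119181]
0.026 1223 x [-0.05048344  0.04685401] y [-0.04618349  0.05960677]
table -0.00042835160703463826
```

Run:
```python
from h import *
print(arm.move_l(C+t*.049-n*.001,v=.12,contact_N=10))
s=arm.sense(); print(s["time"],s["tcp_pos"]-C,s["wrist_force"])
arm.move_gripper(0.0)
s=arm.sense(); print(s["time"],s["gripper_width"],s["gripper_width"]*.085,s["wrist_force"],s["ft_torque"])
im,d=imaging.grab_frame("wrist"); cv2.imwrite("pics/w2.png",im[:,:,::-1])
im,d=imaging.grab_frame("scene"); cv2.imwrite("pics/s2.png",im[:,:,::-1])
```

```text
False
3.8167 [0.00543811 0.01072092 0.04824551] [ 1.03407137 -0.2757423  -0.36977167]
4.4167 0.24819408522412845 0.02109649724405092 [1.02920657 1.7920387  2.28333153] [ 0.25136804 -0.13964131 -0.02981129]
```

View pics/s2.png

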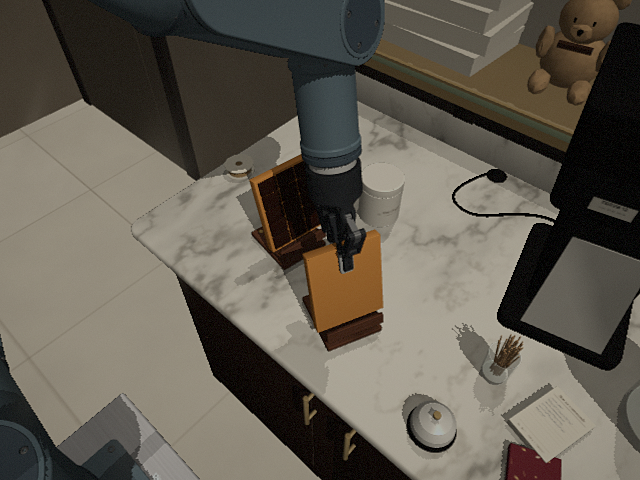

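View pics/w2.png

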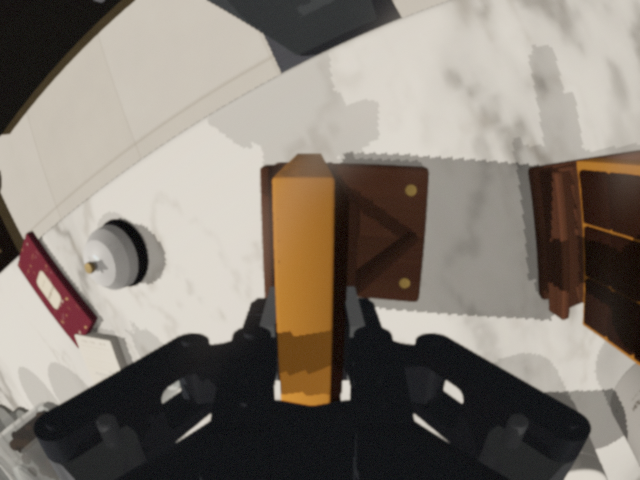

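The grip is good: width 21 mm, fingers either side of the top edge, clear of the rest. Now a small move forward, then lift and half turn.

Run:
```python
from h import *
p=arm.sense()["tcp_pos"]
arm.move_l(p-n*.004,v=.05)
arm.move_l(p-n*.006+t*.15,v=.15)
s=arm.sense(); print(s["time"],s["gripper_width"],s["wrist_force"],s["q"])
q=np.array(s["q"]); q[5]+=np.pi; arm.move_joints(q)
s=arm.sense(); print(s["time"],s["gripper_width"],s["wrist_force"],s["q"],s["tcp_pos"]-C, np.abs(s["tcp_rot"]-RT(-1)).max())
im,d=imaging.grab_frame("wrist"); cv2.imwrite("pics/w3.png",im[:,:,::-1]); np.savez("w3.npz",im=im,d=d)
im,d=imaging.grab_frame("scene"); cv2.imwrite("pics/s3.png",im[:,:,::-1]); np.savez("s3.npz",im=im,d=d)
```

```text
5.9167 0.2500209297417469 [ 0.25057099  1.62368736 -1.72940355] [ 0.00866057  0.23728557  1.48527218 -0.23752153  1.53411849 -1.11606437]
8.5667 0.24728521055563965 [-0.6951325   0.35693703 -0.81001689] [ 0.00865713  0.23735642  1.48529418 -0.2374824   1.53412165  2.02514357] [0.0181515  0.04082625 0.19319772] 0.0021524954018299902
```

View pics/s3.png

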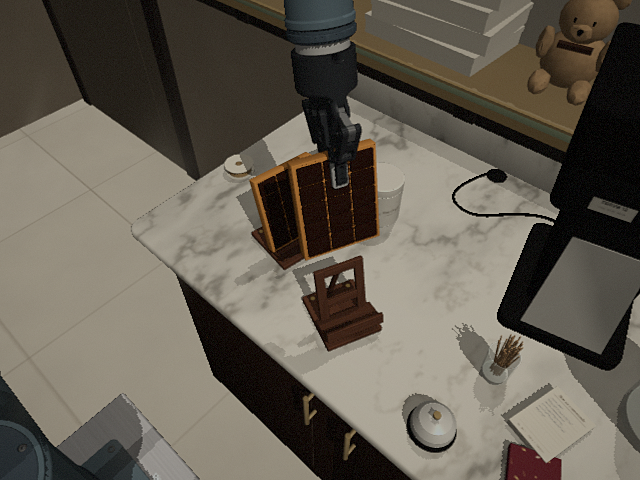

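View pics/w3.png

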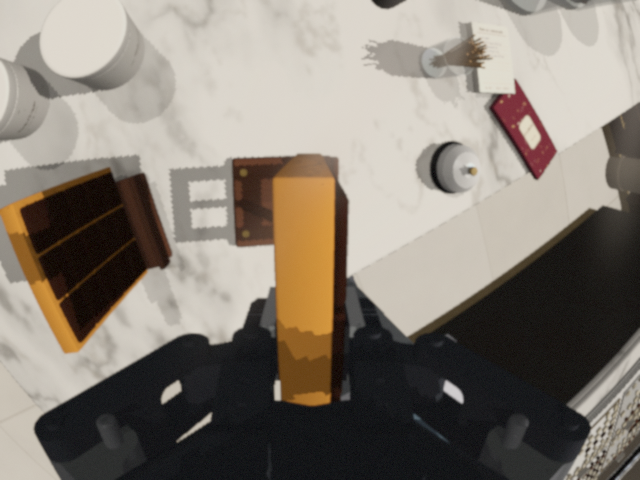

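The tablet is flipped, with squares to the front (scene 297–380, 140–258), and the easel is now fully visible. I measure both in the same picture to get the placing correction.

Run:
```python
from h import *
z=np.load("s3.npz"); P=cloud("scene",z["d"]); D=P-C; F=np.stack([D@n,D@ey,D@t],-1)
hsv=cv2.cvtColor(z["im"],cv2.COLOR_RGB2HSV)
def fit(m,name):
    Q=F[m]; k=np.ones(len(Q),bool)
    for i in range(6):
        A=np.c_[Q[:,1:],np.ones(len(Q))]; c=np.linalg.lstsq(A[k],Q[k,0],rcond=None)[0]; r=Q[:,0]-A@c; k=abs(r-np.median(r[k]))<(.004 if i<3 else .0025)
    G=Q[k]; print(name,len(Q),k.sum(),"n = %.4f*y + %.4f*t + %.4f"%tuple(c),"y",np.percentile(G[:,1],[.5,99.5]),"t",np.percentile(G[:,2],[.5,99.5])); return c,G
m=np.zeros(z["d"].shape,bool); m[138:262,288:384]=1
near=(z["d"]>0)&(abs(F[...,0]+.017)<.02)&(abs(F[...,1])<.075)&(F[...,2]>.05)&(F[...,2]<.24)
c,G=fit(m&near,"tablet front"); 
uv=G[:,1:].astype(np.float32)*1000; print(cv2.minAreaRect(uv))
# rest: front plane expected n=+.011, t -75..25
r=(z["d"]>0)&(abs(F[...,0]-.011)<.008)&(abs(F[...,1])<.06)&(F[...,2]>-.06)&(F[...,2]<.04)
fit(r,"rest")
# ledge
l=(z["d"]>0)&(F[...,0]<.009)&(F[...,0]>-.024)&(abs(F[...,1])<.06)&(abs(F[...,2]+.075)<.012)
q=F[l]; print("ledge",len(q),np.percentile(q[:,2],[5,50,95]),np.percentile(q[:,1],[1,99]),np.percentile(q[:,0],[1,99]))
a=cv2.resize(z["im"][245:355,290:395,::-1],None,fx=5,fy=5,interpolation=cv2.INTER_CUBIC); cv2.imwrite("pics/e3.png",np.clip(a*1.8,0,255).astype(np.uint8))
s=arm.sense(); dd=s["tcp_pos"]-C; print("tcp n,y,t",dd@n,dd@ey,dd@t)
```

```text
tablet front 8061 5683 n = -0.0001*y + 0.0023*t + -0.0190 y [-0.05313461  0.05522747] t [0.08085461 0.21884437]
((0.6059074401855469, 156.80242919921875), (118.16644287109375, 159.91110229492188), 0.5014448165893555)
rest 1474 1259 n = 0.0005*y + 0.0017*t + 0.0097 y [-0.04070055  0.04241012] t [-0.05880812  0.02574345]
ledge 778 [-0.07730575 -0.07549983 -0.0731261 ] [-0.047982    0.05007329] [-0.02024867  0.00889955]
tcp n,y,t -0.006919668904063351 0.0002188154070757974 0.1982174748879955
```

View pics/e3.png

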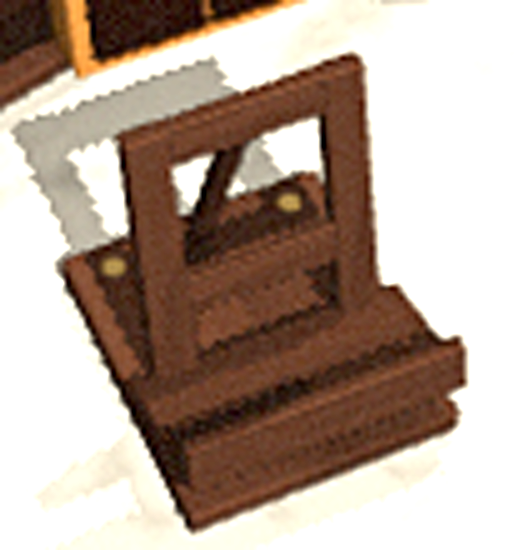

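The tablet is parallel to the rest and the centring error is about 1 mm. I lower it with a small gap to the rest, until it touches the ledge.

Run:
```python
from h import *
R=RT(-1)
B=C+ey*.001-n*.0022
print(arm.move_l(B-n*.003+t*.075,attitude=R,v=.15,contact_N=10), end=' ')
print(arm.move_l(B+t*.054,attitude=R,v=.08,contact_N=6), end=' ')
print(arm.move_l(B+t*.044,attitude=R,v=.03,contact_N=4))
s=arm.sense(); dd=s["tcp_pos"]-C; print(s["time"],"tcp n,y,t",dd@n,dd@ey,dd@t,s["wrist_force"],s["ft_torque"])
im,d=imaging.grab_frame("scene"); cv2.imwrite("pics/s4.png",im[200:370,230:430,::-1].repeat(3,0).repeat(3,1))
```

```text
False False True
10.3417 tcp n,y,t -0.001982314932316138 -5.4289148484442286e-05 0.049328992992735916 [1.46251573 1.13680762 4.71488707] [ 0.0862855   0.09626543 -0.04083599]
```

View pics/s4.png

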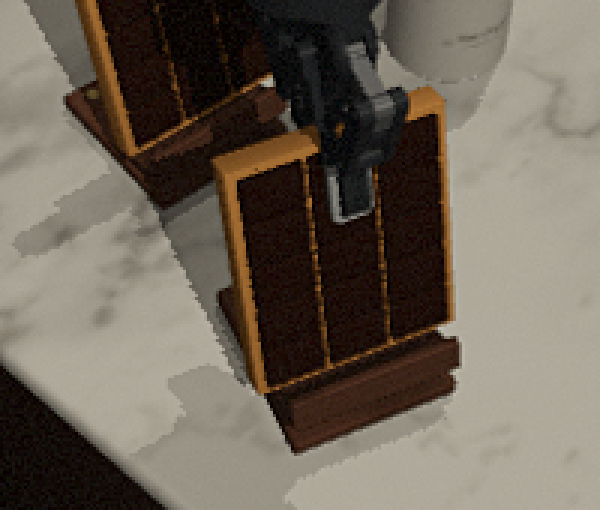

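It is seated on the ledge: contact at t = 0.0493, the same height as at the grasp. Release and retreat along the tablet.

Run:
```python
from h import *
arm.move_gripper(0.7); arm.wait(.3)
p=arm.sense()["tcp_pos"]; arm.move_l(p+t*.13,v=.12); arm.wait(.5)
s=arm.sense(); print(s["time"],s["wrist_force"])
im,d=imaging.grab_frame("scene"); cv2.imwrite("pics/s5.png",im[:,:,::-1]); 
P=cloud("scene",d); D=P-C; F=np.stack([D@n,D@ey,D@t],-1)
k=(d>0)&(abs(F[...,0]+.011)<.012)&(abs(F[...,1])<.075)&(F[...,2]>-.06)&(F[...,2]<.09); Q=F[k]
g=np.ones(len(Q),bool)
for i in range(6):
    A=np.c_[Q[:,1:],np.ones(len(Q))]; c=np.linalg.lstsq(A[g],Q[g,0],rcond=None)[0]; g=abs(Q[:,0]-A@c)<.003
print(c,np.percentile(Q[g],[.5,99.5],axis=0)); print("lean",L+c[1],"yaw err",c[0])
im,d=imaging.grab_frame("top"); cv2.imwrite("pics/t5.png",im[:,:,::-1])
s=arm.sense(); im,d=imaging.grab_frame("wrist"); cv2.imwrite("pics/w5.png",im[:,:,::-1])
T,W=wcloud(d,s); hsv=cv2.cvtColor(im,cv2.COLOR_RGB2HSV); S=W-C
F=np.stack([S@n,S@ey,S@t],-1); b=(d>0)&(abs(F[...,0])<.02)&(abs(F[...,1])<.075)&(abs(F[...,2]-.074)<.006); q=F[b]
print("wrist top edge",len(q),np.percentile(q,[1,50,99],axis=0))
```

```text
12.8833 [ 0.01645967  0.1098251  -0.62629923]
[-0.00033883  0.01348487 -0.01255214] [[-0.01510156 -0.05429849 -0.05919197]
 [-0.00895218  0.05449674  0.07203106]]
lean 0.275484868464192 yaw err -0.0003388313561196715
wrist top edge 5558 [[-0.01010919 -0.05832329  0.06820443]
 [ 0.00063355 -0.00518889  0.0733479 ]
 [ 0.01062961  0.05839092  0.07500235]]
```

View pics/s5.png

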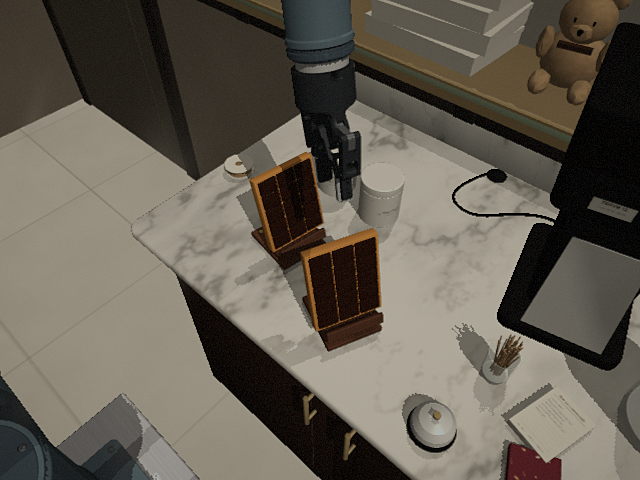

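View pics/w5.png

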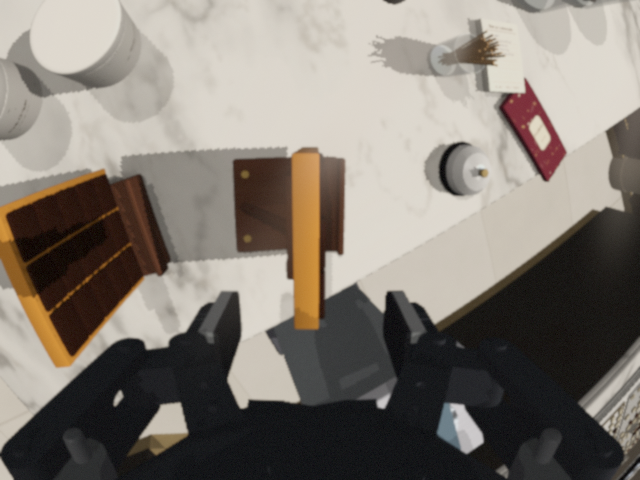

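The squares face front (scene 303–382, 232–330) and the tablet rests on the ledge and the rest. Lean is 0.275 rad, yaw error is about 0, the sideways offset is 1–2 mm, and the gripper is clear. Handing in.

```bash
python3 -c "
from station import arm
arm.close_job()"
```

```text
the job is handed in; nothing more can be done
```

I gripped the gold-backed tablet by its top edge and lifted it clear. I turned it half a turn about its own height axis, lowered it until it touched the ledge, and released it. The arm was clear and the job handed in at about 13 s of the 42 s allowed.

Final checks, all within limits:
- **Squares:** they face the front, with the same end up.
- **Lean:** about 0.275 rad.
- **Turn:** the yaw error is about 0.
- **Sideways:** about 1–2 mm from the middle. The scene and wrist views put the easel's middle at 1.0 and 2.4 mm from the tablet's starting centre, which is the only disagreement.
- **Depth and height:** the centre is within about 2 mm of where it started, when it was leaning properly.
- **Other tablet:** it looked unmoved in the pictures. I did not measure its position.

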